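Finish packing the sample carton

ROBOT

A 6-joint arm with a two-finger parallel gripper is mounted at the origin on the work surface. World frame = base frame: x ahead of the robot, y to its left, z up, the work surface at z = 0. Lengths are in m, angles in rad, forces in N, time in s.
With the tool pointing down it reaches from about 0.3 to 0.875 m from the base axis. Payload 6.4 kg.
Tool frame: the origin (TCP) lies on the centre line of the jaws, within the pads' length; the fingertips stand ctrl.nose_length ahead of it and the grasp point (between the pads) lies 6 mm ahead of it (ctrl.nose_length is the distance from the TCP to the fingertips, in m); x points along the fingers, y is the direction in which the jaws open and shut, and the axes are right-handed (so a half turn about x gives the same grasp; the last joint's range is limited). The gripper opens to 85 mm and grips with 20 to 120 N. Pads are 22 mm wide; open, the fingers measure 114 mm over their backs; the gripper's body (76 mm by 85 mm) begins 54 mm behind the grasp point. The pads swing forward as they close: fully open they stand 13 mm farther back than shut.
Start: joints at [-1.442, 0.181, 1.607, -0, 1.354, -0.206], TCP at [0.189, -0.543, 0.227] pointing down, gripper open.
Joint ranges: [-2.99, 2.99], [-0.89, 2.07], [0.3, 2.58], [-1.14, 4.28], [0, 2.63], [-3.12, 3.12]. Speed limits (rad/s): [2.57, 2.57, 3.01, 3.14, 3.14, 3.14].

INTERFACE

Orientations are given as a unit quaternion [w, x, y, z].
In Python, from bench import telemetry, cams, workorder, spotter, ctrl gives the robot as it stands. The module is installed in compiled form; this text tells all that it offers.
- The arm moves only by the tool servo_tool, never from a script. Its argument "targets" is one flat list of numbers, 4 for each row, row after row: the shift along the tool's x, y, z in mm, then the turn about the tool's x in rad. A call has exactly 5 rows; each row shifts and turns the commanded pose from where the row before left it, along the tool's axes as they then stand; what a row does not reach is not made up. A row lasts 1/10 s, in which the tool goes at most 50 mm and 8.59 degrees, less where a joint would pass 70% of its speed; a pose out of reach is approached as far as the arm can. A call is refused whole if a number of a shift passes 50 or a number of a turn 0.15, either way. A call with a gripper value outside its range is refused whole. "fingers" is the finger opening in mm, from 0 to 85.4, set as the call begins (left out, the last holds). The fingers move at their own pace and stop on an object; the grip force is fixed at half the most. Time passes only in rows, so rows that do not move let the fingers close, or fill a call up. It gives the time, the measured TCP pose, the force and the opening at its end, in the units of the state.
- telemetry.get_obs(): the state, without advancing time (a new reading comes with each control period).
- cams.camera(name): name is "side" or "top" or "wrist"; returns (picture, depth): 384x512x3 uint8, blue, green, red; 384x512 float32, m along the optical axis (not along the pixel's ray), 0 where there is no reading.
- cams.camera_params(name): a dict with "intrinsics" (3x3 intrinsics, pixels), "R" (3x3) and "t" (3): a world point X has camera coordinates R X + t; the wrist camera has in their place "mount" (4x4, takes a point from camera to tool coordinates, whose origin is the TCP and whose axes are the tool frame's). Camera axes: x right, y down, z forward; pixel columns grow to the right and rows downward; lengths in m; the calibration is good to about 2 mm. A picture is of the moment at which its call begins: read the wrist's pose just before it. camera_params takes no time and is no camera call.
- workorder.hand_in(): hands the job in, once; it reports no verdict.
Trained networks look in the newest picture that a camera, given by its name, has taken for a name from the list of things; names that differ only in an ending like _2 or _b are one class to them, and where a whole thing is asked for, a point or a joint stands for the part that bears it (a point fixed in the world has none). Each returns a list of dicts, best first, with "score" (0 to 1); they miss things now and then, are a little off and sometimes report something else, mostly with a low value. They report only what shows in the picture. A call takes as long as a camera call. They do not tell look-alikes from the thing itself.
- spotter.search_frame(camera, thing): "pixel" ([column, row] in pixels, amid what is visible of it).
The state is a dict: "time_s": time; "q": joint angles; "dq": joint speeds; "joint_efforts": joint torques, N m; "eef_pos": TCP position; "eef_rot": TCP orientation; "wrist_force": force on the tool from outside, world axes, zero at the start; "torque": the same for the moment, N m; "opening": opening from 0.0 (shut) to 1.0 (fully open).
Only numpy, scipy, OpenCV 4.12 (cv2) and the standard library are available. Lean on these libraries where they do the work, as an engineer would, in place of code of your own. Each camera call takes 0.05 s, during which the arm holds its last target.

TASK

Finish packing the open cardboard carton for dispatch: stand the wide capped sample jar upright in the empty square gap, and stand the grey slide box on its long edge in the empty long gap, as it stands now. Set both down on the carton's floor rather than dropping them in.

Things in the scene. Friction and masses are not known exactly. Their poses are not given: they have to be found in the camera images.
- carton: Shallow open cardboard carton, fixed, any yaw: 173 (its x) x 130 (y) x 45 mm high, walls and floor 5 mm thick. Origin: centre of its underside, z up. Dark foam, top at z = 40 mm, holding vials with caps up to z = 45 mm, fills x -26 to +7 mm over the whole width and the corner x > +7, y > +14 mm. Two gaps stay empty down to the floor: a long one at -x, a square one at +x, -y.
- jar: Wide sample jar to pack: upright white plastic cylinder, paper label, pale grey screw cap; 52 mm in diameter (body and cap), 90 mm tall, the cap its top 28 mm; 0.11 to 0.23 kg. Loose on the table. Origin: centre of its underside, z up its axis. Bystanders like it: a slimmer, taller bottle (40 mm wide, 130 tall) and a low jar (44 wide, 45 tall).
- slide_box: Closed microscope-slide box to pack: mid-grey plastic, thin black seam, paper label, small white latch. Stands loose on its long edge: 35 mm thick (its x), 100 long (y), 85 tall (z up); 0.1 to 0.21 kg. Alike from either end. Origin: centre of its underside. Grey bystanders: a small flat case (45 x 32 x 20 mm) and a square case (70 x 70 x 50 mm).
- jar_gap (a point): Centre of the square gap (74 x 74 mm) on the carton's inner floor, 5 mm above the table, at x +44.5, y -23 mm in the carton's frame; axes as the carton's. The jar's underside belongs here, at any yaw.
- long_gap (a point): Centre of the long gap (55 mm along x, 120 mm along y) on the carton's inner floor, 5 mm above the table, at x -54, y 0 mm in the carton's frame; axes as the carton's. The slide box's underside belongs here, its length along y, either way round.
Things that resemble listed ones, but are neither listed nor needed, are in the scene too. Leave any pink look-alike of the slide_box alone.

How it is judged:
At the end, for the whole second after the job is handed in: Jar upright in the square gap, slide box on its long edge in the long gap: undersides within 16 mm of the gap centre along the carton's x and y and 6 mm of the floor height, upright within 10 degrees, slide box along the gap within 15 degrees, both released, at rest (x of jar in the frame of jar_gap between -0.016 and 0.016 m and y of jar in the frame of jar_gap between -0.016 and 0.016 m and z of jar in the frame of jar_gap between -0.006 and 0.006 m and angle between each of jar, slide_box's own z axis and vertical below 0.18 rad and linear speed of each of jar, slide_box below 0.02 m/s and contact force between the fingers and jar below 0.05 N and x of slide_box in the frame of long_gap between -0.016 and 0.016 m and y of slide_box in the frame of long_gap between -0.016 and 0.016 m and z of slide_box in the frame of long_gap between -0.006 and 0.006 m and contact force between the fingers and slide_box below 0.05 N and angle between the y axis of slide_box and the y axis of carton, either way round below 0.26 rad); the robot touches nothing.
It fails at once if the jar is dropped or thrown: out of the fingers, it moves faster than 0.6 m/s (a free fall of about 18 mm) (contact force between the fingers and jar below 0.05 N and linear speed of jar above 0.6 m/s).
It fails at once if the slide box is dropped or thrown: out of the fingers, it moves faster than 0.6 m/s (a free fall of about 18 mm) (contact force between the fingers and slide_box below 0.05 N and linear speed of slide_box above 0.6 m/s).
It also fails if it takes over 58 s, if anything falls off the work surface, if the arm or the gripper's body presses on something with over 40 N, if the wrist force passes 120 N, or if a joint passes its speed limit or range.

## Working session

There is one attempt and no reset: what is moved stays moved. The work goes in short steps, Python scripts to look and compute and a tool call to move; the robot and the scene stay as the last step left them, time stands still between calls to the robot, and variables do not carry over. Pictures are saved under pics/ and viewed, and the job is handed in when it is done.

Besides the shell and the picture viewer there is one more tool, called after "Emit:" by a JSON object that holds its "method" and its "body", one argument or row to a line. servo_tool: Moves the arm, as the interface text tells. Its arguments: {"type":"object","properties":{"targets":{"type":"array","items":{"type":"number"}},"fingers":{"type":"number"}},"required":["targets"]}

```bash
mkdir -p pics; cat > h.py <<'E'
import numpy as np,cv2
from bench import telemetry,cams,workorder,spotter,ctrl
def shot(n,f):
    o=telemetry.get_obs(); im,d=cams.camera(n); cv2.imwrite(f'pics/{f}.png',im); np.savez(f'pics/{f}.npz',d=d,p=o['eef_pos'],q=o['eef_rot']); return im,d,o
def world(n,d,o=None):
    P=cams.camera_params(n);K=np.array(P['intrinsics'])
    v,u=np.mgrid[0:384,0:512]
    c=np.stack([(u-K[0,2])/K[0,0]*d,(v-K[1,2])/K[1,1]*d,d],-1)
    if n!='wrist': return (c-np.array(P['t']).ravel())@np.array(P['R'])
    M=np.array(P['mount']);t=c@M[:3,:3].T+M[:3,3]
    return t@rot(o['eef_rot']).T+np.array(o['eef_pos'])
def rot(q):
    from scipy.spatial.transform import Rotation as R
    return R.from_quat([q[1],q[2],q[3],q[0]]).as_matrix()
E
python3 - <<'E'
from h import *
o=telemetry.get_obs();print(o,ctrl.nose_length);print(rot(o['eef_rot']).round(3))
im,d,_=shot('top','t0');W=world('top',d)
for n in['carton','jar','slide_box']:
    for r in spotter.search_frame('top',n):
        u,v=map(int,r['pixel']);print(n,r,W[v,u].round(3))
shot('side','s0')
E
```

```text
{'time_s': 0.0, 'q': array([-1.44228456e+00,  1.81511845e-01,  1.60803392e+00, -1.50938689e-05,
        1.35377828e+00, -2.06296719e-01]), 'dq': array([ 2.82501667e-05, -5.84849389e-04, -8.64211314e-04, -1.21463503e-03,
        3.27385758e-04,  7.45485701e-04]), 'joint_efforts': array([ 2.17634784e-03, -4.44859314e+01, -3.51340985e+01, -4.00786621e-05,
        8.96953046e-03,  5.77687828e-06]), 'eef_pos': array([ 0.18887804, -0.54249513,  0.22608804]), 'eef_rot': array([ 0.11720978,  0.69724   ,  0.11843354, -0.69720281]), 'wrist_force': array([ 0.42841969, -0.54428475,  1.15035915]), 'torque': array([ 0.02155493, -0.00249516,  0.02464826]), 'opening': 1.0021137658028119} 0.025
[[-0.     0.329 -0.944]
 [ 0.002 -0.944 -0.329]
 [-1.    -0.002 -0.   ]]
carton {'pixel': [362.1, 163.1], 'score': 0.68} [ 0.578 -0.144  0.039]
jar {'pixel': [188.7, 204.1], 'score': 0.89} [0.463 0.311 0.093]
slide_box {'pixel': [364.1, 237.0], 'score': 0.84} [ 0.382 -0.135  0.089]
slide_box {'pixel': [254.9, 145.5], 'score': 0.72} [0.616 0.144 0.09 ]
slide_box {'pixel': [124.0, 236.6], 'score': 0.59} [0.382 0.474 0.082]
```

View pics/t0.png

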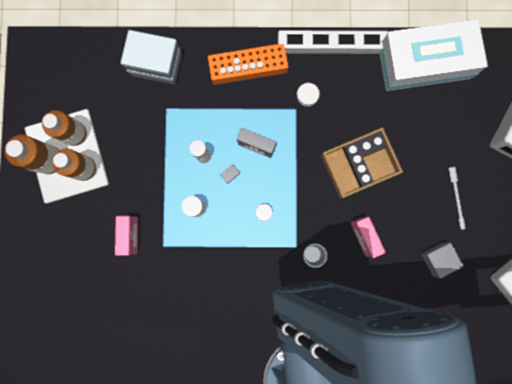

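View pics/s0.png

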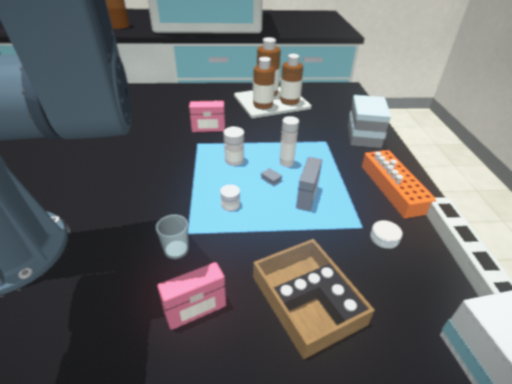

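The top view shows the jar at (192,206), the grey slide box at (257,142), the carton at (362,163) and a pink look-alike at (368,237). I'll fit their poses from depth next.

```bash
python3 - <<'E'
from h import *
im=cv2.imread('pics/t0.png');d=np.load('pics/t0.npz')['d'];W=world('top',d)
def fit(name,u0,u1,v0,v1,z0,z1):
    m=np.zeros(d.shape,bool);m[v0:v1,u0:u1]=1
    m&=(W[...,2]>z0)&(W[...,2]<z1)&(d>0)
    p=W[m];r=cv2.minAreaRect((p[:,:2]*1000).astype(np.float32))
    print(name,m.sum(),'minrect',r,'mean',p.mean(0).round(4), 'circ',cv2.minEnclosingCircle((p[:,:2]*1000).astype(np.float32)))
    print(cv2.boxPoints(r).round(1).tolist())
fit('jar',175,212,190,222,.083,.11)
fit('low',250,280,200,225,.035,.06)
fit('slim',185,215,135,168,.12,.15)
fit('slide',232,282,122,162,.078,.1)
fit('carton',315,410,120,202,.037,.06)
fit('cartonall',315,410,120,202,.02,.06)
fit('pink',345,390,212,262,.078,.1)
print('mat',W[230,220],'table',W[300,100])
big=cv2.resize(im[110:270,160:420],None,fx=3,fy=3,interpolation=cv2.INTER_CUBIC);cv2.imwrite('pics/t0z.png',big)
for (u,v) in [(345,175),(380,165),(357,143),(362,152),(378,141)]: print(u,v,W[v,u].round(3))
E
```

```text
jar 324 minrect ((459.9700012207031, 303.8333740234375), (48.85359573364258, 51.12665557861328), 1.048059105873108) mean [0.4592 0.3035 0.0894] circ ((459.2935485839844, 303.672607421875), 25.82877540588379)
[[435.1000061035156, 328.8999938964844], [436.0, 277.79998779296875], [484.8999938964844, 278.70001220703125], [483.8999938964844, 329.79998779296875]]
low 212 minrect ((445.98748779296875, 119.98330688476562), (41.107421875, 41.06935119628906), 46.05739974975586) mean [0.4459 0.1193 0.0445] circ ((446.3127746582031, 119.22675323486328), 21.823436737060547)
[[416.8999938964844, 119.4000015258789], [446.5, 90.9000015258789], [475.0, 120.5], [445.5, 149.0]]
slim 206 minrect ((600.371826171875, 286.5767822265625), (38.32089614868164, 36.72554016113281), 89.94291687011719) mean [0.6002 0.2859 0.1291] circ ((600.7640380859375, 286.392822265625), 19.93286895751953)
[[582.0, 267.3999938964844], [618.7000122070312, 267.3999938964844], [618.7999877929688, 305.70001220703125], [582.0, 305.79998779296875]]
slide 517 minrect ((630.1336669921875, 140.155517578125), (99.7120361328125, 35.33111
[... 880 characters left out ...]
], [554.4000244140625, -248.1999969482422], [674.0, -196.8000030517578], [605.0, -36.099998474121094]]
pink 554 minrect ((382.21124267578125, -151.37948608398438), (100.07669830322266, 36.11208724975586), 24.276012420654297) mean [ 0.3825 -0.1507  0.0845] circ ((382.4392395019531, -151.8850860595703), 51.6845703125)
[[329.20001220703125, -155.5], [344.0, -188.39999389648438], [435.20001220703125, -147.3000030517578], [420.3999938964844, -114.30000305175781]]
mat [0.39819974 0.23627794 0.00403648] table [ 0.20840566  0.5586296  -0.00338134]
345 175 [ 0.55  -0.104  0.003]
380 165 [ 0.578 -0.201  0.003]
357 143 [ 0.632 -0.131  0.038]
362 152 [ 0.609 -0.145  0.035]
378 141 [ 0.636 -0.184  0.05 ]
```

View pics/t0z.png

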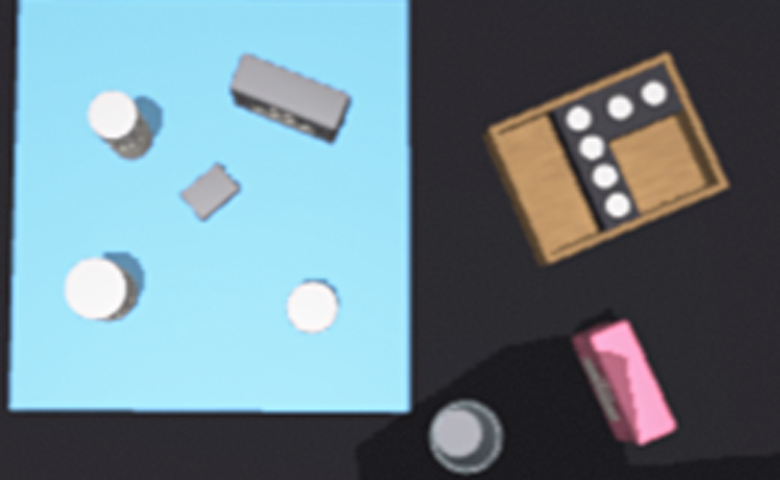

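```bash
cat >> h.py <<'E'
def to(x,y,z,psi=None):
    "shift in tool frame mm from measured pose to world target (m); psi = wanted heading of tool y (deg)"
    o=telemetry.get_obs();R=rot(o['eef_rot']);p=np.array(o['eef_pos'])
    s=R.T@(np.array([x,y,z])-p)*1000
    h=np.degrees(np.arctan2(R[1,1],R[0,1]))
    print('t',round(o['time_s'],2),'pos',p.round(4),'head',h.round(2),'xaxis',R[:,0].round(3),'open',round(o['opening'],3),'F',np.round(o['wrist_force'],1))
    print('shift',s.round(1),'turn',None if psi is None else round(-np.radians(psi-h),3), 'q',np.round(o['q'],2))
E
python3 -c "
from h import *
to(.459,.3037,.226);print(cams.camera_params('wrist'))"
```

```text
t 0.25 pos [ 0.1889 -0.5428  0.2266] head -70.82 xaxis [-0.     0.001 -1.   ] open 0.996 F [-0.5 -0.  -0.6]
shift [   1.2 -710.8 -533.2] turn None q [-1.44  0.18  1.61 -0.    1.35 -0.21]
{'intrinsics': array([[282.84702761,   0.        , 252.58098175],
       [  0.        , 282.84702761, 191.00218217],
       [  0.        ,   0.        ,   1.        ]]), 'mount': array([[-1.24675577e-03, -3.27916501e-01,  9.44705888e-01,
        -1.47022250e-01],
       [ 9.99998342e-01, -1.66298020e-03,  7.42490397e-04,
         1.28954140e-03],
       [ 1.32755233e-03,  9.44705247e-01,  3.27918031e-01,
        -8.38231082e-02],
       [ 0.00000000e+00,  0.00000000e+00,  0.00000000e+00,
         1.00000000e+00]])}
```

Emit:
{"method": "servo_tool", "body": {
  "targets": [0, -35, -26, 0, 0, -35, -26, 0, 0, -35, -26, 0, 0, -35, -26, 0, 0, -35, -26, 0],
  "fingers": 85
}}

```text
time_s: 0.75
eef_pos: [0.2544, -0.3334, 0.2268]
eef_rot: [0.118, 0.697, 0.118, -0.697]
wrist_force: [0.8, 0.3, 0.7]
opening: 0.997
```

Emit:
{"method": "servo_tool", "body": {
  "targets": [0, -36, -27, 0, 0, -36, -27, 0, 0, -36, -27, 0, 0, -36, -27, 0, 0, -36, -27, 0]
}}

```text
time_s: 1.25
eef_pos: [0.3227, -0.1191, 0.2272]
eef_rot: [0.118, 0.698, 0.117, -0.697]
wrist_force: [1.4, 0.4, 0.9]
opening: 0.996
```

Emit:
{"method": "servo_tool", "body": {
  "targets": [0, -36, -27, 0, 0, -36, -27, 0, 0, -36, -27, 0, 0, -36, -27, 0, 0, -36, -27, 0]
}}

```text
time_s: 1.75
eef_pos: [0.3912, 0.0957, 0.2273]
eef_rot: [0.118, 0.698, 0.118, -0.697]
wrist_force: [0.9, -1.4, 0.3]
opening: 0.995
```

Emit:
{"method": "servo_tool", "body": {
  "targets": [0, -36, -27, 0, 0, -35, -26, 0, 0, -36, -27, 0, 0, -35, -25, 0, 0, -30, -20, 0]
}}

```text
time_s: 2.25
eef_pos: [0.4527, 0.2995, 0.2268]
eef_rot: [0.118, 0.697, 0.118, -0.697]
wrist_force: [-0.7, -0.4, -1.0]
opening: 0.998
```

```bash
cat >> h.py <<'E'
def tops(n,f,z0,z1,box):
    im,d,o=shot(n,f);W=world(n,d,o)
    m=(d>0)&(W[...,2]>z0)&(W[...,2]<z1)&(W[...,0]>box[0])&(W[...,0]<box[1])&(W[...,1]>box[2])&(W[...,1]<box[3])
    p=W[m];q=(p[:,:2]*1000).astype(np.float32);r=cv2.minAreaRect(q)
    print(f,m.sum(),'z',np.percentile(p[:,2],[10,50,90]).round(4),'rect',r,'circ',cv2.minEnclosingCircle(q))
    return im,W,m
E
python3 - <<'E'
from h import *
im,W,m=tops('wrist','w1',.08,.11,(.4,.52,.25,.36))
to(.459,.3037,.076)
print(spotter.search_frame('wrist','jar'))
E
```

```text
w1 1910 z [0.0892 0.0902 0.0911] rect ((459.4461364746094, 300.3709411621094), (51.03550720214844, 50.91995620727539), 38.572052001953125) circ ((459.2010498046875, 300.1797180175781), 25.86330795288086)
t 2.3 pos [0.4534 0.3032 0.2268] head -70.7 xaxis [ 0.001  0.003 -1.   ] open 0.995 F [-2.   0.1  0.5]
shift [150.8   1.9  -5.2] turn None q [0.37 0.11 1.68 0.   1.34 1.6 ]
[{'pixel': [251.4, 168.0], 'score': 0.78}]
```

View pics/w1.png

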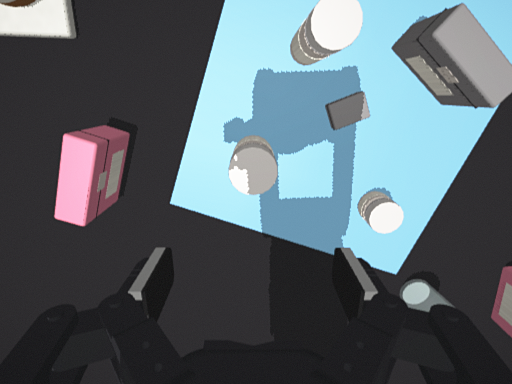

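The wrist view shows the jar cap at (253,165). It agrees with the top view, at about (0.459, 0.3035). Next I centre the tool and descend.

Emit:
{"method": "servo_tool", "body": {
  "targets": [10, 2, -5, 0, 35, 0, 0, 0, 35, 0, 0, 0, 30, 0, 0, 0, 0, 0, 0, 0]
}}

```text
time_s: 2.85
eef_pos: [0.4544, 0.2941, 0.1121]
eef_rot: [-0.118, -0.694, -0.116, 0.701]
wrist_force: [-1.9, 0.2, 0.2]
opening: 0.999
```

```bash
python3 - <<'E'
from h import *
im,W,m=tops('wrist','w2',.08,.11,(.4,.52,.25,.36))
to(.459,.3035,.074)
E
```

```text
w2 4642 z [0.0892 0.0901 0.0909] rect ((459.4126892089844, 300.5762939453125), (51.274959564208984, 50.929561614990234), 9.85506534576416) circ ((459.4368896484375, 300.059326171875), 26.14166259765625)
t 2.9 pos [0.4562 0.295  0.1148] head -70.9 xaxis [-0.005 -0.002 -1.   ] open 0.994 F [-0.2  1.3  0.1]
shift [40.8 -7.1 -5.7] turn None q [ 0.36  0.24  1.78 -0.    1.13  1.59]
```

View pics/w2.png

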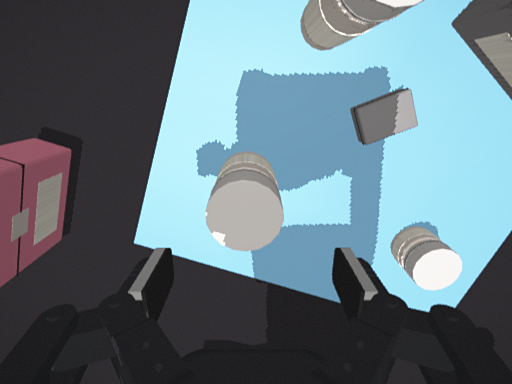

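Emit:
{"method": "servo_tool", "body": {
  "targets": [0, -5, -4, 0, 10, 0, 0, 0, 16, 0, 0, 0, 16, 0, 0, 0, 0, 0, 0, 0]
}}

```text
time_s: 3.4
eef_pos: [0.4592, 0.3027, 0.0738]
eef_rot: [-0.118, -0.697, -0.118, 0.698]
wrist_force: [-1.6, -0.2, -0.6]
opening: 0.998
```

```bash
python3 - <<'E'
from h import *
im,W,m=tops('wrist','w3',.08,.11,(.4,.52,.25,.36))
to(.459,.3035,.074)
E
```

```text
w3 8434 z [0.0892 0.0903 0.1026] rect ((459.40631103515625, 303.2916564941406), (52.114566802978516, 106.17819213867188), 0.02546745538711548) circ ((464.46331787109375, 303.2939147949219), 56.17657470703125)
t 3.45 pos [0.4598 0.3029 0.0749] head -70.81 xaxis [-0.001 -0.    -1.   ] open 0.995 F [0.2 0.2 0.2]
shift [ 0.9 -0.8  0.6] turn None q [ 0.37  0.32  1.78 -0.    1.05  1.6 ]
```

View pics/w3.png

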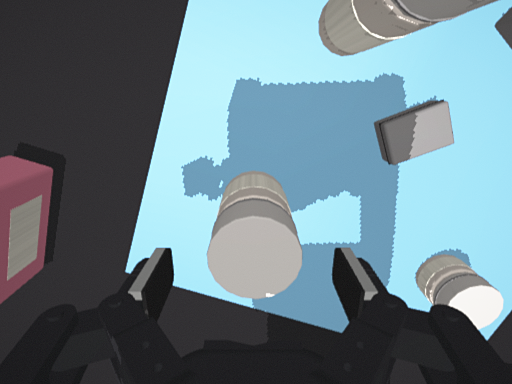

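The jar is centred between the jaws (cap at 254,255), so I'm closing.

Emit:
{"method": "servo_tool", "body": {
  "targets": [0, 0, 0, 0, 0, 0, 0, 0, 0, 0, 0, 0, 0, 0, 0, 0, 0, 0, 0, 0],
  "fingers": 40
}}

```text
time_s: 3.95
eef_pos: [0.4613, 0.3034, 0.0768]
eef_rot: [0.118, 0.698, 0.118, -0.696]
wrist_force: [-1.5, -0.4, 5.7]
opening: 0.572
```

Emit:
{"method": "servo_tool", "body": {
  "targets": [0, 0, 0, 0, 0, 0, 0, 0, 0, 0, 0, 0, -5, 0, 0, 0, -10, 0, 0, 0]
}}

```text
time_s: 4.45
eef_pos: [0.4593, 0.3027, 0.0898]
eef_rot: [-0.118, -0.697, -0.118, 0.698]
wrist_force: [-0.0, 0.1, -2.2]
opening: 0.572
```

```bash
python3 - <<'E'
from h import *
im,d,o=shot('wrist','w4');shot('side','s4')
to(.576,-.1921,.2)
E
```

```text
t 4.55 pos [0.461  0.3034 0.0917] head -70.81 xaxis [ 0.003  0.001 -1.   ] open 0.576 F [ 0.1  0.2 -1.9]
shift [-108.5  505.8   54. ] turn None q [0.37 0.29 1.77 0.   1.08 1.6 ]
```

View pics/w4.png

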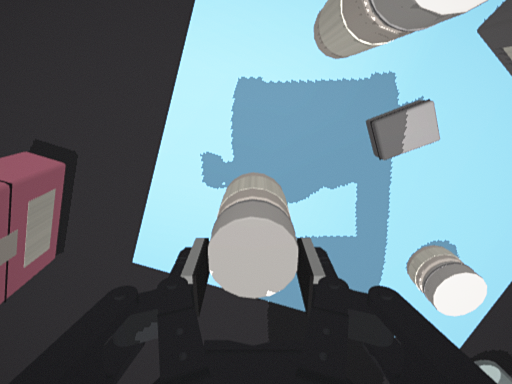

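View pics/s4.png

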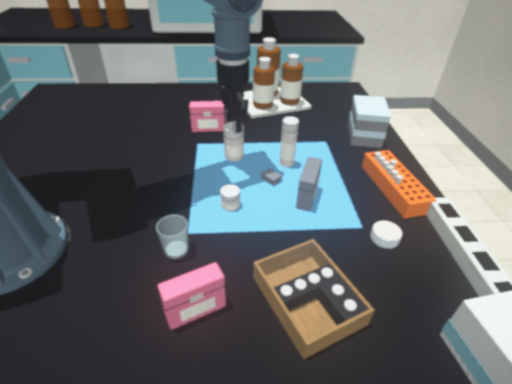

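Emit:
{"method": "servo_tool", "body": {
  "targets": [-25, 0, 0, 0, -40, 0, 0, 0, -35, 10, 1, 0, -10, 30, 3, 0, 0, 40, 4, 0]
}}

```text
time_s: 5.05
eef_pos: [0.4801, 0.2255, 0.2031]
eef_rot: [0.119, 0.699, 0.119, -0.695]
wrist_force: [2.2, -0.1, -2.2]
opening: 0.577
```

Emit:
{"method": "servo_tool", "body": {
  "targets": [0, 40, 4, 0, 0, 40, 4, 0, 0, 40, 4, 0, 0, 40, 4, 0, 0, 40, 4, 0]
}}

```text
time_s: 5.55
eef_pos: [0.5256, 0.0277, 0.2001]
eef_rot: [0.118, 0.697, 0.118, -0.697]
wrist_force: [0.6, 0.3, -1.5]
opening: 0.575
```

Emit:
{"method": "servo_tool", "body": {
  "targets": [0, 40, 5, 0, 0, 40, 5, 0, 0, 40, 4, 0, 0, 35, 4, 0, 0, 20, 3, 0]
}}

```text
time_s: 6.05
eef_pos: [0.5635, -0.1456, 0.2]
eef_rot: [0.117, 0.697, 0.117, -0.697]
wrist_force: [0.4, 0.1, -2.4]
opening: 0.57
```

Emit:
{"method": "servo_tool", "body": {
  "targets": [0, 15, 1, 0, 0, 10, 1, 0, 0, 0, 0, 0, 0, 0, 0, 0, 0, 0, 0, 0]
}}

```text
time_s: 6.55
eef_pos: [0.5695, -0.1658, 0.2]
eef_rot: [-0.118, -0.697, -0.118, 0.697]
wrist_force: [0.7, 0.2, -1.8]
opening: 0.568
```

```bash
python3 - <<'E'
from h import *
im,W,m=tops('wrist','w5',.036,.05,(.45,.71,-.27,0.0))
to(.576,-.1921,.0836)
u=m.astype(np.uint8)*255; im[m]=(0,0,255); cv2.imwrite('pics/w5m.png',im)
shot('top','t5')
E
```

```text
w5 8582 z [0.0395 0.0412 0.0457] rect ((579.4968872070312, -145.79510498046875), (130.26596069335938, 173.82131958007812), 23.197845458984375) circ ((579.8425903320312, -145.93618774414062), 107.69049835205078)
t 6.6 pos [ 0.5695 -0.1659  0.2   ] head -70.74 xaxis [-0.  0. -1.] open 0.572 F [-1.   0.2 -2.4]
shift [116.4  26.9   2.5] turn None q [-0.48  0.25  1.59  0.    1.31  0.75]
```

View pics/w5.png

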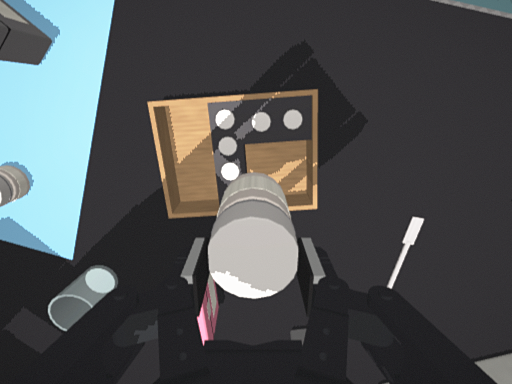

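View pics/w5m.png

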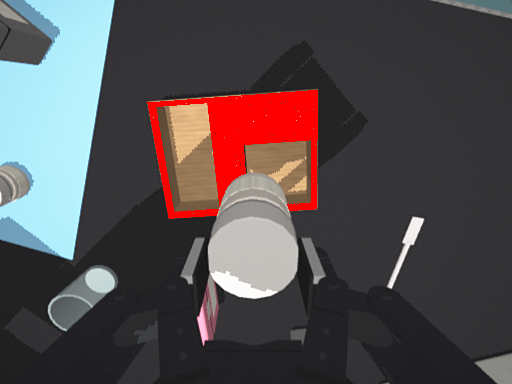

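Emit:
{"method": "servo_tool", "body": {
  "targets": [0, 15, 2, 0, 0, 14, 1, 0, 15, 0, 0, 0, 25, 0, 0, 0, 20, 0, 0, 0]
}}

```text
time_s: 7.15
eef_pos: [0.5755, -0.1957, 0.1376]
eef_rot: [-0.117, -0.697, -0.118, 0.698]
wrist_force: [0.2, -0.0, -2.6]
opening: 0.574
```

Emit:
{"method": "servo_tool", "body": {
  "targets": [0, 0, 0, 0, 0, 0, 0, 0, 0, 0, 0, 0, 0, 0, 0, 0, 0, 0, 0, 0]
}}

```text
time_s: 7.65
eef_pos: [0.5769, -0.1958, 0.1411]
eef_rot: [0.118, 0.698, 0.117, -0.697]
wrist_force: [-0.2, 0.7, -2.7]
opening: 0.57
```

```bash
python3 - <<'E'
from h import *
im,W,m=tops('wrist','w6',.036,.05,(.45,.71,-.27,0.0))
im,d,o=shot('wrist','w6b')
W=world('wrist',d,o);m=(d>0)&(abs(W[...,2]-.155)<.008)&(abs(W[...,0]-.576)<.04)&(abs(W[...,1]+.194)<.04)
q=W[m];print('cap',m.sum(),q.mean(0).round(4),cv2.minEnclosingCircle((q[:,:2]*1000).astype(np.float32)))
to(.576,-.194,.08)
shot('side','s6')
E
```

```text
w6 14111 z [0.0395 0.0411 0.0456] rect ((579.3078002929688, -145.47134399414062), (130.6439666748047, 174.2788848876953), 23.20619010925293) circ ((579.6949462890625, -145.659423828125), 107.83941650390625)
cap 6945 [ 0.5778 -0.1967  0.1545] ((582.1971435546875, -195.06591796875), 38.00850296020508)
t 7.75 pos [ 0.5766 -0.1957  0.1407] head -70.81 xaxis [ 0.001 -0.001 -1.   ] open 0.57 F [ 0.8  0.1 -2.1]
shift [60.7 -1.8  0.1] turn None q [-0.52  0.34  1.59  0.    1.21  0.71]
```

View pics/w6.png

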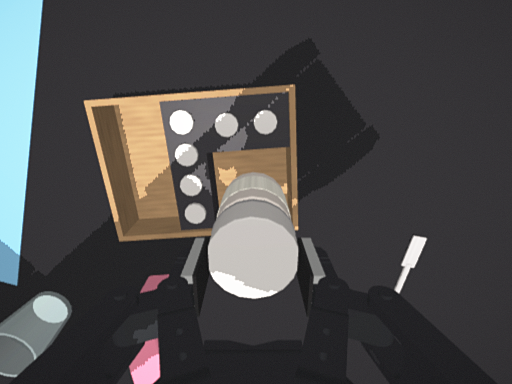

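View pics/s6.png

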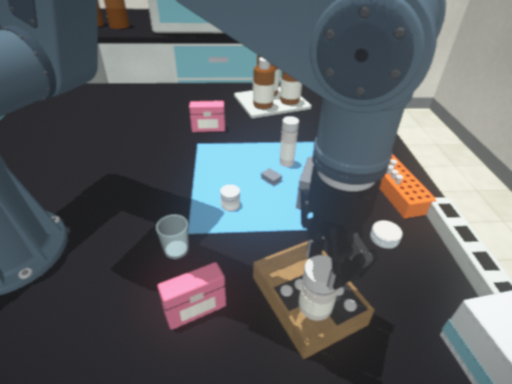

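Emit:
{"method": "servo_tool", "body": {
  "targets": [15, 0, 0, 0, 15, 0, 0, 0, 12, 0, 0, 0, 8, 0, 0, 0, 0, 0, 0, 0]
}}

```text
time_s: 8.3
eef_pos: [0.5749, -0.1948, 0.0876]
eef_rot: [-0.117, -0.696, -0.119, 0.698]
wrist_force: [-0.3, -0.4, -1.8]
opening: 0.575
```

Emit:
{"method": "servo_tool", "body": {
  "targets": [3, 0, 0, 0, 2, 0, 0, 0, 2, 0, 0, 0, 1, 0, 0, 0, 1, 0, 0, 0]
}}

```text
time_s: 8.8
eef_pos: [0.5768, -0.1957, 0.0819]
eef_rot: [0.118, 0.698, 0.118, -0.697]
wrist_force: [-2.2, 1.4, 7.3]
opening: 0.57
```

```bash
python3 -c "
from h import *
to(.576,-.194,.08)"
```

```text
t 8.8 pos [ 0.5768 -0.1957  0.0819] head -70.82 xaxis [ 0.001 -0.    -1.   ] open 0.57 F [-2.2  1.4  7.3]
shift [ 1.9 -1.9  0.2] turn None q [-0.52  0.42  1.62  0.    1.1   0.71]
```

Force has gone from -2 to +7 N, so the jar is on the floor. I'm releasing it.

Emit:
{"method": "servo_tool", "body": {
  "targets": [0, 0, 0, 0, 0, 0, 0, 0, 0, 0, 0, 0, 0, 0, 0, 0, 0, 0, 0, 0],
  "fingers": 70
}}

```text
time_s: 9.3
eef_pos: [0.5762, -0.1955, 0.081]
eef_rot: [-0.118, -0.697, -0.118, 0.697]
wrist_force: [0.1, 0.7, 0.3]
opening: 0.821
```

```bash
python3 - <<'E'
from h import *
to(.576,-.194,.08)
im,W,m=tops('wrist','w7',.085,.1,(.54,.62,-.23,-.16))
E
```

```text
t 9.3 pos [ 0.5762 -0.1955  0.081 ] head -70.82 xaxis [-0.  0. -1.] open 0.821 F [0.1 0.7 0.3]
shift [ 1.  -1.5 -0.3] turn None q [-0.52  0.42  1.63 -0.    1.1   0.71]
w7 6734 z [0.094  0.0951 0.0959] rect ((575.5833129882812, -194.4549560546875), (68.39320373535156, 52.117069244384766), 84.9339599609375) circ ((576.5452880859375, -198.46868896484375), 38.473167419433594)
```

View pics/w7.png

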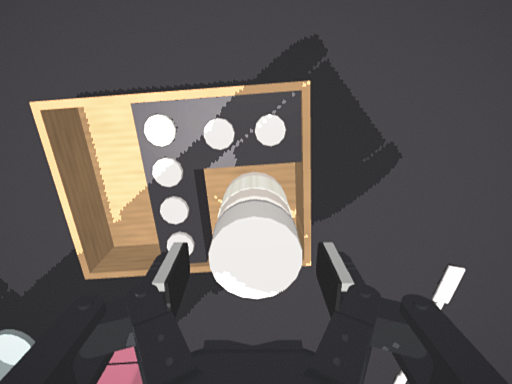

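The jar is standing free (cap at 255,255, top at z=95 mm). Next I lift clear and move to the slide box.

Emit:
{"method": "servo_tool", "body": {
  "targets": [-10, 0, 0, 0, -25, 0, 0, 0, -35, 0, 0, 0, -40, 0, 0, 0, -10, -15, -8, 0]
}}

```text
time_s: 9.85
eef_pos: [0.5813, -0.1814, 0.2074]
eef_rot: [0.119, 0.7, 0.115, -0.695]
wrist_force: [0.9, -0.2, 0.3]
opening: 0.821
```

Emit:
{"method": "servo_tool", "body": {
  "targets": [0, -36, -19, 0, 0, -38, -21, 0, 0, -38, -21, 0, 0, -38, -21, 0, 0, -38, -21, 0],
  "fingers": 85
}}

```text
time_s: 10.35
eef_pos: [0.6143, 0.0348, 0.2014]
eef_rot: [0.118, 0.697, 0.118, -0.697]
wrist_force: [-0.1, -0.2, -0.2]
opening: 0.992
```

Emit:
{"method": "servo_tool", "body": {
  "targets": [0, -38, -20, 0, 0, -33, -17, 0, 0, -25, -13, 0, 0, 0, 0, -0.142, 0, 0, 0, -0.142]
}}

```text
time_s: 10.85
eef_pos: [0.6296, 0.1417, 0.201]
eef_rot: [-0.218, -0.673, -0.218, 0.673]
wrist_force: [0.2, -0.1, -0.1]
opening: 0.998
```

Emit:
{"method": "servo_tool", "body": {
  "targets": [0, 0, 0, -0.142, 0, 0, 0, -0.142, 0, 0, 0, -0.142, 0, 0, 0, -0.142, 0, 0, 0, 0]
}}

```text
time_s: 11.35
eef_pos: [0.6298, 0.1402, 0.2011]
eef_rot: [-0.396, -0.586, -0.396, 0.586]
wrist_force: [0.0, -1.3, 0.2]
opening: 0.998
```

```bash
python3 - <<'E'
from h import *
im,W,m=tops('wrist','w8',.078,.1,(.56,.7,.06,.22))
to(.63,.1402,.075,-22.05)
E
```

```text
w8 3421 z [0.0842 0.0852 0.0861] rect ((631.1173095703125, 136.83468627929688), (98.72815704345703, 34.989540100097656), 68.10364532470703) circ ((631.51611328125, 136.46038818359375), 51.45611572265625)
t 11.4 pos [0.6298 0.1401 0.2011] head -22.16 xaxis [-0.  0. -1.] open 0.996 F [-0.3 -0.4  0.8]
shift [ 1.261e+02  1.000e-01 -1.000e-01] turn -0.002 q [0.04 0.36 1.44 0.   1.34 0.42]
```

View pics/w8.png

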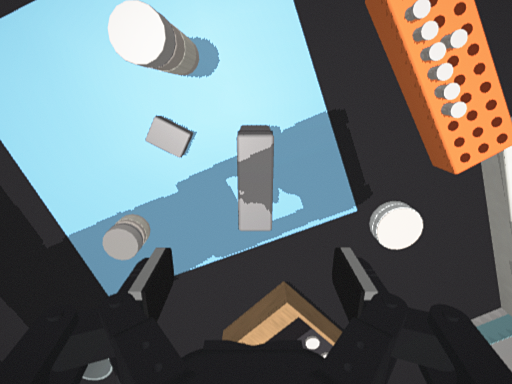

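Wrist view: box top centred at (255,180), aligned with the jaw direction. Descending.

Emit:
{"method": "servo_tool", "body": {
  "targets": [20, 1, 1, 0, 35, 0, 0, 0, 35, 0, 0, 0, 25, 0, 0, 0, 11, 0, 0, 0]
}}

```text
time_s: 11.9
eef_pos: [0.6285, 0.1385, 0.0718]
eef_rot: [-0.393, -0.585, -0.395, 0.588]
wrist_force: [0.1, -0.4, -0.7]
opening: 0.997
```

Emit:
{"method": "servo_tool", "body": {
  "targets": [0, 0, 0, 0, 0, 0, 0, 0, 0, 0, 0, 0, 0, 0, 0, 0, 0, 0, 0, 0]
}}

```text
time_s: 12.4
eef_pos: [0.6313, 0.1385, 0.0762]
eef_rot: [0.396, 0.587, 0.395, -0.586]
wrist_force: [0.4, 0.5, -0.7]
opening: 0.997
```

```bash
python3 - <<'E'
from h import *
im,W,m=tops('wrist','w9',.083,.088,(.58,.68,.09,.19))
to(.6305,.1387,.075,-22.05)
E
```

```text
w9 9389 z [0.0843 0.0852 0.0859] rect ((630.8869018554688, 136.5992431640625), (99.75090026855469, 34.62903594970703), 68.12266540527344) circ ((631.0820922851562, 136.5007781982422), 51.9398307800293)
t 12.45 pos [0.6311 0.1385 0.0759] head -22.01 xaxis [ 0.001  0.    -1.   ] open 0.995 F [-0.2  0.2 -0.2]
shift [ 0.9 -0.6  0.1] turn 0.001 q [0.03 0.49 1.52 0.   1.12 0.42]
```

View pics/w9.png

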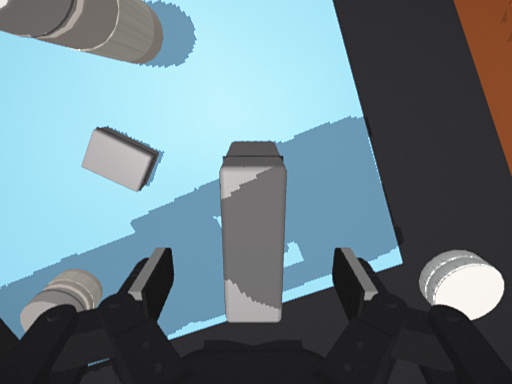

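Centred between the jaws (col 253). Closing.

Emit:
{"method": "servo_tool", "body": {
  "targets": [0, 0, 0, 0, 0, 0, 0, 0, 0, 0, 0, 0, 0, 0, 0, 0, 0, 0, 0, 0],
  "fingers": 20
}}

```text
time_s: 12.95
eef_pos: [0.6311, 0.1384, 0.0754]
eef_rot: [0.396, 0.587, 0.395, -0.586]
wrist_force: [0.5, -0.5, 2.0]
opening: 0.382
```

Emit:
{"method": "servo_tool", "body": {
  "targets": [0, 0, 0, 0, 0, 0, 0, 0, -5, 0, 0, 0, -10, 0, 0, 0, -15, 0, 0, 0]
}}

```text
time_s: 13.45
eef_pos: [0.6295, 0.1385, 0.1046]
eef_rot: [-0.395, -0.585, -0.396, 0.587]
wrist_force: [-0.8, 0.6, -0.3]
opening: 0.383
```

```bash
python3 - <<'E'
from h import *
im,d,o=shot('wrist','w10')
to(.5584,-.0943,.2,-66.8)
E
```

```text
t 13.5 pos [0.6319 0.1387 0.1086] head -21.99 xaxis [ 0.003  0.    -1.   ] open 0.382 F [1.6 1.5 1. ]
shift [-91.6  19.3 243.4] turn 0.782 q [0.03 0.45 1.51 0.   1.18 0.42]
```

View pics/w10.png

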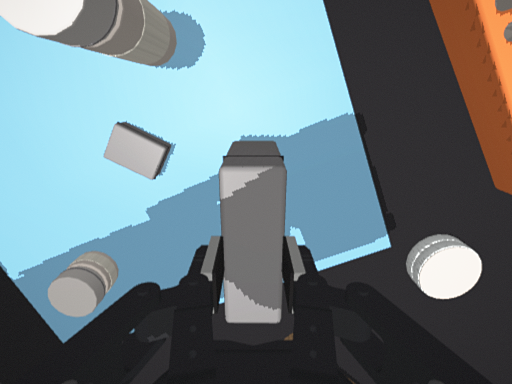

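Emit:
{"method": "servo_tool", "body": {
  "targets": [-25, 0, 0, 0, -35, 0, 0, 0, -30, 0, 10, 0, -6, 2, 25, 0, 0, 3, 38, 0]
}}

```text
time_s: 14.0
eef_pos: [0.6095, 0.0696, 0.2046]
eef_rot: [0.397, 0.587, 0.395, -0.584]
wrist_force: [0.1, -0.7, -1.5]
opening: 0.383
```

Emit:
{"method": "servo_tool", "body": {
  "targets": [0, 4, 42, 0, 0, 4, 42, 0, 0, 4, 40, 0, 0, 3, 30, 0, 0, 1, 16, 0]
}}

```text
time_s: 14.5
eef_pos: [0.5587, -0.0971, 0.202]
eef_rot: [0.395, 0.587, 0.394, -0.586]
wrist_force: [-0.0, 0.8, -0.5]
opening: 0.385
```

Emit:
{"method": "servo_tool", "body": {
  "targets": [0, 0, 0, 0.12, 0, 0, 0, 0.14, 0, 0, 0, 0.14, 0, 0, 0, 0.14, 0, 0, 0, 0.14]
}}

```text
time_s: 15.0
eef_pos: [0.5594, -0.094, 0.2016]
eef_rot: [0.176, 0.685, 0.176, -0.685]
wrist_force: [-0.4, -0.5, -1.1]
opening: 0.383
```

Emit:
{"method": "servo_tool", "body": {
  "targets": [0, 0, 0, 0.1, 0, 0, 0, 0, 0, 0, 0, 0, 0, 0, 0, 0, 0, 0, 0, 0]
}}

```text
time_s: 15.5
eef_pos: [0.5591, -0.0945, 0.2011]
eef_rot: [0.143, 0.692, 0.143, -0.692]
wrist_force: [-0.6, 0.2, -0.8]
opening: 0.377
```

```bash
python3 - <<'E'
from h import *
im,d,o=shot('wrist','w11');W=world('wrist',d,o)
m=(d>0)&(abs(W[...,2]-.209)<.006);q=W[m];print('boxtop z',np.median(q[:,2]),cv2.minAreaRect((q[:,:2]*1000).astype(np.float32)))
m=(d>0)&(W[...,2]>.036)&(W[...,2]<.05)&(W[...,0]>.45)&(W[...,0]<.71)&(W[...,1]>-.27)&(W[...,1]<0)
q=W[m];print('carton',cv2.minAreaRect((q[:,:2]*1000).astype(np.float32)))
to(.559,-.095,.08,-66.8)
shot('side','s11')
E
```

```text
boxtop z 0.21095770985791484 ((558.766357421875, -95.86791229248047), (100.20575714111328, 56.42308044433594), 22.938169479370117)
carton ((579.4258422851562, -146.42510986328125), (130.88900756835938, 173.53045654296875), 23.225265502929688)
t 15.55 pos [ 0.5591 -0.0946  0.201 ] head -66.63 xaxis [ 0.  0. -1.] open 0.378 F [-0.7 -0.5 -2.1]
shift [121.    0.3   0.2] turn 0.003 q [-0.38  0.19  1.65  0.    1.3   0.79]
```

View pics/w11.png

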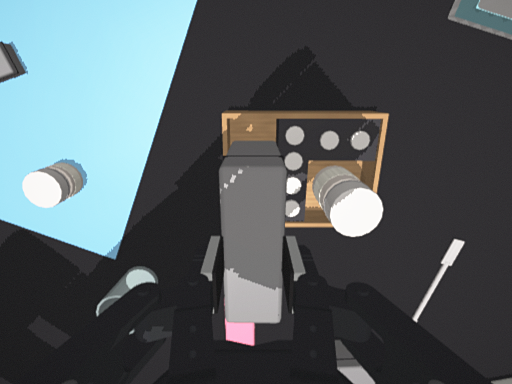

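View pics/s11.png

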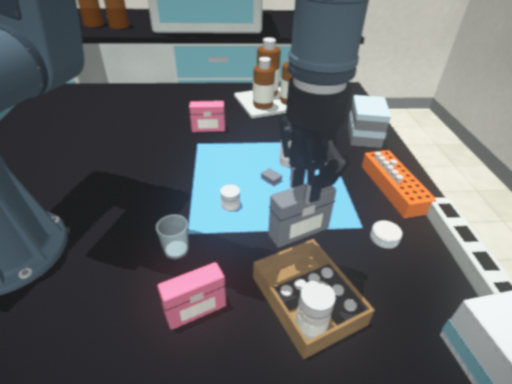

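Emit:
{"method": "servo_tool", "body": {
  "targets": [15, 0, 0, 0, 25, 0, 0, 0, 20, 0, 0, 0, 5, 0, 0, 0, 0, 0, 0, 0]
}}

```text
time_s: 16.1
eef_pos: [0.5581, -0.0944, 0.1344]
eef_rot: [-0.142, -0.692, -0.143, 0.693]
wrist_force: [0.1, 0.2, -1.3]
opening: 0.379
```

```bash
python3 - <<'E'
from h import *
shot('side','s12');shot('wrist','w12');to(.559,-.095,.08,-66.8)
E
```

```text
t 16.2 pos [ 0.5596 -0.0949  0.1366] head -66.69 xaxis [ 0.001 -0.    -1.   ] open 0.385 F [-0.4 -0.6 -2.1]
shift [56.6 -0.2  0.6] turn 0.002 q [-0.38  0.26  1.71  0.    1.17  0.79]
```

View pics/s12.png

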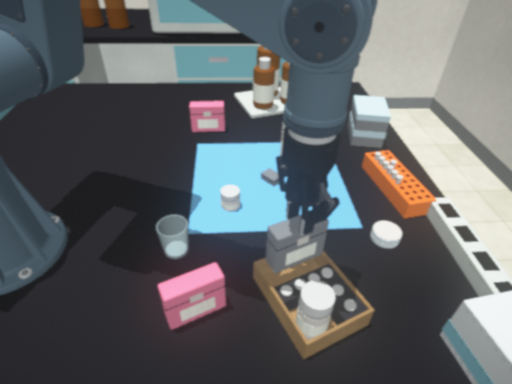

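View pics/w12.png

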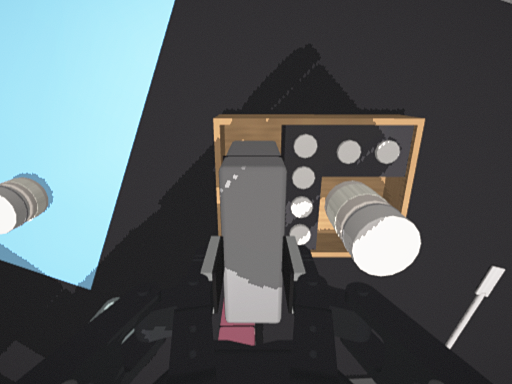

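The box (252,235) is lined up over the long gap and the walls are clear on both sides. Lowering it.

Emit:
{"method": "servo_tool", "body": {
  "targets": [15, 0, 0, 0, 14, 0, 0, 0, 10, 0, 0, 0, 6, 0, 0, 0, 1, 0, 0, 0]
}}

```text
time_s: 16.7
eef_pos: [0.5582, -0.0944, 0.0885]
eef_rot: [-0.142, -0.692, -0.143, 0.693]
wrist_force: [0.3, -0.7, -1.4]
opening: 0.382
```

Emit:
{"method": "servo_tool", "body": {
  "targets": [3, 0, 0, 0, 2, 0, 0, 0, 2, 0, 0, 0, 2, 0, 0, 0, 1, 0, 0, 0]
}}

```text
time_s: 17.2
eef_pos: [0.5593, -0.0949, 0.0803]
eef_rot: [0.143, 0.693, 0.143, -0.692]
wrist_force: [-1.5, -1.2, 6.0]
opening: 0.378
```

Contact at about 6 N, at the expected height. Releasing gently.

Emit:
{"method": "servo_tool", "body": {
  "targets": [0, 0, 0, 0, 0, 0, 0, 0, 0, 0, 0, 0, 0, 0, 0, 0, 0, 0, 0, 0],
  "fingers": 55
}}

```text
time_s: 17.7
eef_pos: [0.5591, -0.0947, 0.08]
eef_rot: [0.143, 0.693, 0.143, -0.692]
wrist_force: [0.6, -0.6, -0.1]
opening: 0.641
```

```bash
python3 - <<'E'
from h import *
im,W,m=tops('wrist','w13',.087,.093,(.50,.62,-.16,-.04));to(.559,-.095,.2)
E
```

```text
w13 9922 z [0.0892 0.0901 0.0909] rect ((560.5029296875, -98.47745513916016), (103.54721069335938, 64.49617767333984), 38.64067077636719) circ ((559.4003295898438, -97.05717468261719), 52.02204132080078)
t 17.75 pos [ 0.5591 -0.0947  0.08  ] head -66.69 xaxis [ 0. -0. -1.] open 0.644 F [-0.3  0.5 -0.7]
shift [-120.     0.3    0.2] turn None q [-0.38  0.34  1.74 -0.    1.07  0.79]
```

View pics/w13.png

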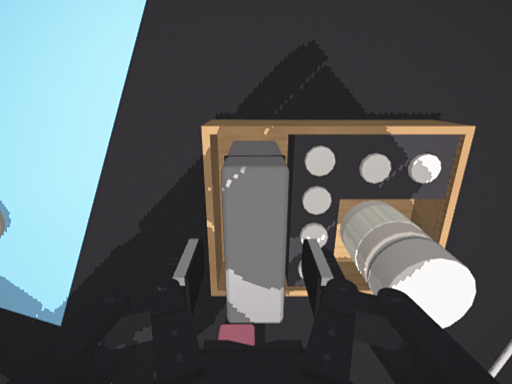

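Emit:
{"method": "servo_tool", "body": {
  "targets": [-8, 0, 0, 0, -20, 0, 0, 0, -35, 0, 0, 0, -40, 0, 0, 0, -40, 0, 0, 0]
}}

```text
time_s: 18.25
eef_pos: [0.5587, -0.0946, 0.2249]
eef_rot: [-0.143, -0.692, -0.143, 0.693]
wrist_force: [-0.3, -0.5, 0.4]
opening: 0.644
```

Emit:
{"method": "servo_tool", "body": {
  "targets": [0, -20, 0, 0, 0, -40, 0, 0, 0, -40, 0, 0, 0, -40, 0, 0, 0, -40, 0, 0]
}}

```text
time_s: 18.75
eef_pos: [0.4866, 0.0721, 0.223]
eef_rot: [0.143, 0.693, 0.143, -0.693]
wrist_force: [1.1, 0.3, 0.5]
opening: 0.645
```

Emit:
{"method": "servo_tool", "body": {
  "targets": [0, -30, 0, 0, 0, -10, 0, 0, 0, 0, 0, 0, 0, 0, 0, 0, 0, 0, 0, 0]
}}

```text
time_s: 19.25
eef_pos: [0.4726, 0.1062, 0.223]
eef_rot: [0.142, 0.693, 0.142, -0.693]
wrist_force: [-0.3, 1.5, 0.1]
opening: 0.645
```

```bash
python3 - <<'E'
from h import *
im,d,o=shot('top','t14');W=world('top',d);shot('side','s14')
def f(m):
    q=(W[m][:,:2]*1000).astype(np.float32);return cv2.minAreaRect(q),cv2.minEnclosingCircle(q),np.median(W[m][:,2])
X,Y,Z=W[...,0],W[...,1],W[...,2]
c=np.array([579.7,-142.1]);ex=np.array([.394,-.919]);ey=np.array([.919,.394])
near=(d>0)&(Z>.082)&(Z<.105)&(np.hypot(X-.5797,Y+.1421)<.12)
u=(X*1000-c[0])*ex[0]+(Y*1000-c[1])*ex[1]
for n,m,g in [('jar',near&(u>0),(44.5,-23)),('box',near&(u<-20),(-54,0))]:
    r,cc,z=f(m);p=np.array(r[0])-c;print(n,m.sum(),r,cc,z,'err',p@ex-g[0],p@ey-g[1])
to(.5,0,.2)
E
```

```text
jar 339 ((574.298828125, -194.66334533691406), (49.8014030456543, 50.30942153930664), 1.242660641670227) ((573.950927734375, -195.45835876464844), 26.63395118713379) 0.09416166993946355 err 1.6776526458740122 -2.6736350158691877
box 538 ((558.8302001953125, -93.66255187988281), (99.65291595458984, 35.85032272338867), 23.78335189819336) ((559.4408569335938, -94.64518737792969), 51.70955276489258) 0.08929864499012066 err 1.2632840545654176 -0.09499146118168342
t 19.35 pos [0.4725 0.1063 0.2229] head -66.79 xaxis [-0. -0. -1.] open 0.641 F [-0.2  0.9  0.4]
shift [ 22.9 108.5  16.6] turn None q [-0.02 -0.02  1.83 -0.    1.33  1.14]
```

View pics/t14.png

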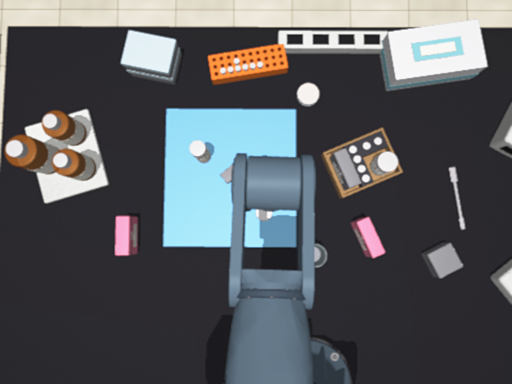

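View pics/s14.png

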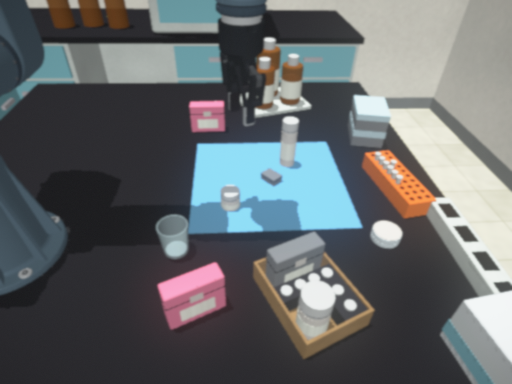

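The final top view shows the jar at (387,161) and the box at (344,167), both in their gaps, within 3 mm of centre and upright. The arm is clear.

```bash
python3 -c "
from h import *
print(workorder.hand_in())"
```

```text
the job is handed in; nothing more can be done
None
```

I packed both items and handed the job in at about 19 s of the 58 s limit. Each was lowered until the wrist force showed contact with the carton floor (7 N for the jar, 6 N for the slide box). Then I released it and backed the arm off.

| Last top-camera check | Jar | Slide box | Limit |
|---|---|---|---|
| Offset from gap centre, carton x | +1.7 mm | +1.3 mm | 16 mm |
| Offset from gap centre, carton y | -2.7 mm | -0.1 mm | 16 mm |
| Top height, measured (expected on the floor) | 94 mm (95) | 89 mm (90) | 6 mm |
| Angle to the gap | any yaw | about 0.6° | 15° |

- **Upright, clear of the arm:** the last side picture shows both standing upright, with the arm well clear. I judged this by eye and did not measure the tilt.
- **Disagreement:** the wrist and top cameras differed by about 3 to 4 mm in world y, slightly more than the 2 mm calibration figure. I aimed at or near the mean of the two, well inside the tolerances.
- **Pink look-alikes:** I did not touch them.

No check failed.

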